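Strip down the test stand into the parts tray

TASK

The test on the hose fitting is finished: take the stand apart from the outside in and put every part in the parts tray, one at a time: first the weighted hold-down bar, then the bell cover, then the hose fitting, last the steel carrier it stood in. The bar is lopsided, so grip it near its balance point and keep it level; lay it flat inside the tray and stand the other three beside it, the same way up as they stood, setting each part down and never dropping it. Leave the other things on the bench where they are.

Things in the scene. Friction and masses are not known exactly. Their poses are not given: they have to be found in the camera images.
- stand: fixed test stand: grey base 100 (x) x 190 (y) x 8 mm; in its middle an aluminium pot, diameter 90, rim 32 mm and bore floor 8 mm above the bench, bore diameter 54; steel posts 34 wide, 10 thick at y = +-75 mm, whose tops (98 mm) carry the bar between prongs 8 mm higher, 2 mm above the bell. Origin on the bench under the pot's centre; z up; bar along y
- tray: grey parts tray, fixed: 240 (x) x 280 (y) mm outside, walls 3 mm thick and 12 mm high, floor 3 mm thick. Origin at the centre of its underside on the bench, z up
- bar: steel hold-down bar, 18 wide (x), 22 high (z), with a darker weight 34 x 32 x 34 mm on its +y end, undersides flush. Plain end at y = -92 mm, weight y = 84 to 116 mm. Origin at the underside; y along the bar to the weight, z up. 0.4 to 0.65 kg; the weight's mass varies, so the balance point is anywhere from y = 20 to 52 mm: a trial lift shows it
- bar_plain_end (a point): middle of the lower edge of the bar's plain end
- bar_weight_end (a point): middle of the lower edge of the bar's weighted end
- bell: bell cover: aluminium inverted cup, outside diameter 62, height 64, wall 4 mm, open below, flat top without knob: grip it round the outside. 0.25 kg. Origin at the centre of its open lower rim, z up. At the start it stands on the pot's rim (32 mm) and hides fitting and carrier: lift it at least 60 mm to clear them
- fitting: white plastic hose fitting, 29 mm diameter, 48 mm high, about 0.03 kg. Origin at the centre of its lower end, z up. It stands loosely in the carrier's pocket and sticks out 32 mm above the carrier
- carrier: carrier: steel cylinder 48 mm diameter, 50 mm high, with a pocket of 34 mm diameter, 16 mm deep, in its top; about 0.3 kg. Origin at the centre of its underside, z up. It stands loosely in the pot (3 mm clearance all round, 24 mm deep) and sticks out 26 mm above the pot's rim
- spacer: bystander: plain aluminium spacer post, 20 mm x 70 mm, lying; origin at its underside
- bearing: bystander: linear ball bearing, 21 mm x 30 mm, lying; origin at its underside
- spool: bystander: solder spool, 60 mm flange, 46 mm high; origin at its underside
- jar: bystander: capped jar, 50 mm x 62 mm high; origin at its underside
- marker: bystander: marker pen with a red cap, 131 x 15 mm, lying; origin at its underside
- hex_key: bystander: L-shaped hex key, 88 x 30 mm; origin at its underside
Not all that is in view belongs to the job. Leave any blue or brown look-alike of the bell alone.

How it is judged:
On the way, in this order (a step that is already met when the one before it is completed fails the run):
1. the bar is laid flat in the tray and let go (x of bar_plain_end in the frame of tray between -0.118 and 0.118 m and y of bar_plain_end in the frame of tray between -0.138 and 0.138 m and z of each of bar_plain_end, bar_weight_end in the frame of tray below 0.008 m and x of bar_weight_end in the frame of tray between -0.118 and 0.118 m and y of bar_weight_end in the frame of tray between -0.138 and 0.138 m and angle between bar's own z axis and vertical below 0.05 rad and contact force between the fingers and bar below 0.5 N and linear speed of bar below 0.05 m/s), for 0.2 s.
2. the bell cover stands upright in the tray, let go (x of bell in the frame of tray between -0.11 and 0.11 m and y of bell in the frame of tray between -0.13 and 0.13 m and z of bell in the frame of tray below 0.008 m and angle between bell's own z axis and vertical below 0.1 rad and contact force between the fingers and bell below 0.5 N and linear speed of bell below 0.05 m/s), for 0.2 s.
3. the hose fitting stands upright in the tray, let go (x of fitting in the frame of tray between -0.11 and 0.11 m and y of fitting in the frame of tray between -0.13 and 0.13 m and z of fitting in the frame of tray below 0.008 m and angle between fitting's own z axis and vertical below 0.1 rad and contact force between the fingers and fitting below 0.5 N and linear speed of fitting below 0.05 m/s), for 0.2 s.
4. the carrier stands upright in the tray, let go (x of carrier in the frame of tray between -0.11 and 0.11 m and y of carrier in the frame of tray between -0.13 and 0.13 m and z of carrier in the frame of tray below 0.008 m and angle between carrier's own z axis and vertical below 0.1 rad and contact force between the fingers and carrier below 0.5 N and linear speed of carrier below 0.05 m/s), for 0.2 s.
At the end, for the whole second after the job is handed in: The bar lies flat on the tray's floor inside the walls (both ends within 8 mm of the tray's underside, tilt under 0.05 rad); bell, fitting and carrier stand on its floor, upright within 0.1 rad, origins within 110 mm (x) and 130 mm (y) of its centre; all released and at rest (all of step 1 and all of step 2 and all of step 3 and all of step 4); the robot touches nothing.
It fails at once if the bar tilts more than 0.25 rad from level (angle between bar's own z axis and vertical above 0.25 rad).
It fails at once if a part is dropped: it moves faster than 0.5 m/s while the fingers do not hold it ((contact force between the fingers and bar below 0.3 N and linear speed of bar above 0.5 m/s) or (contact force between the fingers and bell below 0.3 N and linear speed of bell above 0.5 m/s) or (contact force between the fingers and fitting below 0.3 N and linear speed of fitting above 0.5 m/s) or (contact force between the fingers and carrier below 0.3 N and linear speed of carrier above 0.5 m/s)).
It fails at once if one of the other things on the bench is shifted by more than 20 mm (distance of any of spacer, bearing, spool, jar, marker, hex_key from where it was at the start of the episode above 0.02 m).
It also fails if it takes over 72 s, if anything falls off the work surface, if the arm or the gripper's body presses on something with over 40 N, if the wrist force passes 120 N, or if a joint passes its speed limit or range.

ROBOT

A 6-joint arm with a two-finger parallel gripper is mounted at the origin on a cart in front of the work surface, level with it; the furniture and walls round the work are solid. World frame = base frame: x ahead of the robot, y to its left, z up, the work surface at z = 0. Lengths are in m, angles in rad, forces in N, time in s.
With the tool pointing down it reaches from about 0.275 to 0.75 m from the base axis. Payload 10.2 kg.
Tool frame: the origin (TCP) lies on the front face of the gripper's body, between the roots of the fingers; the fingertips stand 73 mm ahead of it and the grasp point (between the pads) lies 54 mm ahead of it; z points along the fingers, y is the line along which they close (so a half turn about z gives the same grasp; the last joint's range is limited). The gripper opens to 85 mm and grips with 20 to 120 N. Pads are 22 mm wide; open, the fingers measure 114 mm over their backs; the gripper's body (76 mm by 85 mm) begins 54 mm behind the grasp point. The pads swing forward as they close: fully open they stand 13 mm farther back than shut.
Start: joints at [0.938, 0.313, 1.498, -0, 1.331, -0.223], TCP at [0.209, 0.482, 0.304] pointing down, gripper open.
Joint ranges: [-2.94, 2.94], [-0.97, 2.17], [0.19, 2.56], [-1.23, 4.37], [0.02, 3.11], [-2.88, 2.88]. Speed limits (rad/s): [2.39, 2.39, 3.01, 3.14, 3.14, 3.14].

INTERFACE

Orientations are given as a 3x3 rotation matrix whose columns are the frame's x, y, z axes.
In Python, from workcell import r gives the robot as it stands.
- The arm moves only by the tool arm_command, never from a script. Its argument "targets" is a list of rows, each an object with "offset": the shift along the tool's x, y, z in m, a list of three; "spin": the turn about the tool's z in rad; "fingers": the opening, from 0 (shut) to 1 (fully open). A call has 1 to 20 rows; each row is the pose to reach, as a shift and turn from the pose commanded when the call began, along the tool's axes at that moment; what a row does not reach only later rows make up. A row lasts 1/8 s, in which the tool goes at most 62.5 mm and 10.7 degrees, less where a joint would pass 70% of its speed; a pose out of reach is approached as far as the arm can. A call with a gripper value outside its range is refused whole. The fingers move at their own pace and stop on an object; "force" is the grip in N (left out, the last holds). Time passes only in rows, so rows that repeat a pose let the fingers close. It gives the time, the measured TCP pose, the force, the opening and the grip force at its end, in the units of the state.
- r.read_state(): the state, without advancing time (a new reading comes with each control period).
- r.camera(name): name is "side" or "top" or "wrist"; returns a dict with "image" (480x640x3 uint8, red, green, blue), "K" (3x3 intrinsics, pixels), "world_to_cam" (4x4, takes a point from world to camera coordinates). Camera axes: x right, y down, z forward; pixel columns grow to the right and rows downward; lengths in m; the calibration is good to about 2 mm. A picture is of the moment at which its call begins. There is no depth.
- r.sign_off(): hands the job in; it is judged then, once.
The state is a dict: "time_s": time; "joint_pos": joint angles; "dq": joint speeds; "joint_torque": joint torques, N m; "eef_pos": TCP position; "tool_rot": TCP orientation; "wrist_force": force on the tool from outside, world axes, zero at the start; "torque": the same for the moment, N m; "width": opening from 0.0 (shut) to 1.0 (fully open); "grasp_force": force on a finger pad.
Only numpy, scipy, OpenCV 4.12 (cv2) and the standard library are available. Lean on these libraries where they do the work, as an engineer would, in place of code of your own. Each camera call takes 0.05 s, during which the arm holds its last target. There are 200 camera calls.

## Working session

There is one attempt and no reset: what is moved stays moved. The work goes in short steps, Python scripts to look and compute and a tool call to move; the robot and the scene stay as the last step left them, time stands still between calls to the robot, and variables do not carry over. Pictures are saved under pics/ and viewed, at most 10 in all, crops included, and the job is handed in when it is done.

Besides the shell and the picture viewer there is one more tool, called after ">>>" as a command line: name --argument value ..., lists and objects as JSON in quotes. arm_command: Moves the arm, as the interface text tells. Its arguments: {"type":"object","properties":{"targets":{"type":"array"},"force":{"type":"number"}},"required":["targets"]}

```bash
mkdir -p pics; python3 - <<'E'
from workcell import r
import cv2,numpy as np
s=r.read_state(); print({k:np.round(v,3).tolist() for k,v in s.items()})
for n in ["top","side","wrist"]:
    c=r.camera(n); cv2.imwrite(f"pics/{n}0.png",c["image"][:,:,::-1]); np.savez(f"pics/{n}0.npz",**c)
    print(n,np.round(c["K"],1).tolist(),np.round(c["world_to_cam"],4).tolist())
E
```

```text
{'time_s': 0.0, 'joint_pos': [0.938, 0.313, 1.498, 0.0, 1.331, -0.223], 'dq': [0.001, 0.001, -0.002, 0.0, 0.0, 0.0], 'joint_torque': [0.001, -41.226, -25.974, -0.0, 0.004, -0.0], 'eef_pos': [0.209, 0.481, 0.303], 'tool_rot': [[-0.917, 0.398, -0.001], [0.398, 0.917, -0.001], [0.0, -0.001, -1.0]], 'wrist_force': [0.503, 0.478, -0.675], 'torque': [0.01, 0.033, -0.017], 'grasp_force': 0.0, 'width': 0.999}
top [[559.7, 0.0, 313.4], [0.0, 559.7, 238.6], [0.0, 0.0, 1.0]] [[-0.0037, -0.9999, 0.0137, 0.031], [-0.9949, 0.0023, -0.1009, 0.6139], [0.1009, -0.014, -0.9948, 1.4426], [0.0, 0.0, 0.0, 1.0]]
side [[538.9, 0.0, 317.0], [0.0, 538.9, 241.3], [0.0, 0.0, 1.0]] [[0.8537, -0.5201, -0.0257, -0.4734], [-0.2631, -0.3882, -0.8832, 0.2425], [0.4494, 0.7608, -0.4682, 1.0541], [0.0, 0.0, 0.0, 1.0]]
wrist [[411.5, 0.0, 319.8], [0.0, 411.5, 242.6], [0.0, 0.0, 1.0]] [[0.4002, 0.9164, -0.0009, -0.5254], [0.8713, -0.3802, 0.3104, -0.0386], [0.2841, -0.125, -0.9506, 0.3798], [0.0, 0.0, 0.0, 1.0]]
```

View pics/top0.png

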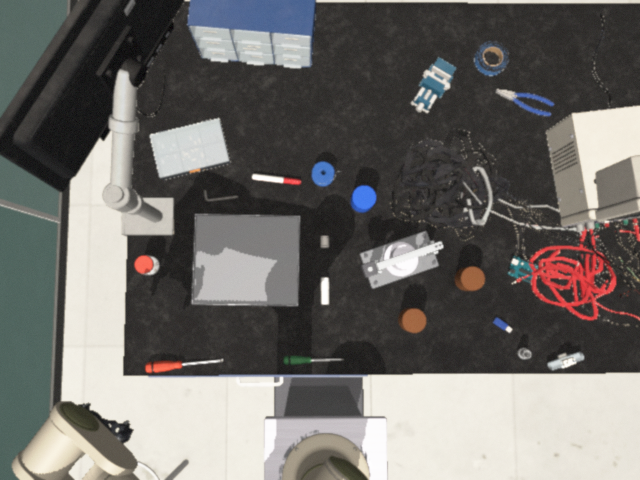

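View pics/side0.png

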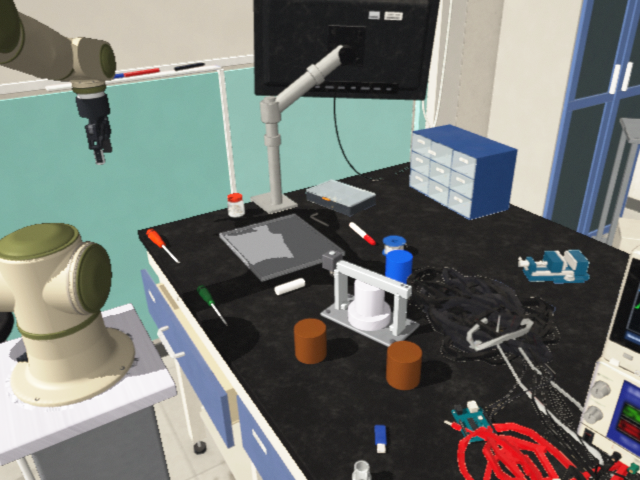

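Top: tray at about (246,260), stand at (400,260) with the bar running (368,270)→(442,245), weight to the left (+y). Brown cups at (470,278) and (413,320), blue one at (363,198), all near the stand. I'll zoom in on the stand and tray in both views.

```bash
cat > h.py <<'E'
import numpy as np,cv2
def ray(c,uv,z):
    K=np.array(c["K"]);T=np.array(c["world_to_cam"]);R,t=T[:3,:3],T[:3,3]
    d=R.T@np.linalg.inv(K)@np.array([*uv,1.]);o=-R.T@t
    return o+d*(z-o[2])/d[2]
def proj(c,p):
    K=np.array(c["K"]);T=np.array(c["world_to_cam"]);q=K@(T[:3,:3]@np.array(p)+T[:3,3]);return q[:2]/q[2]
E
python3 - <<'E'
from h import *
t=cv2.imread("pics/top0.png")[215:305,350:450]; s=cv2.imread("pics/side0.png")[235:355,305:435]
a=cv2.resize(t,None,fx=4,fy=4,interpolation=cv2.INTER_CUBIC); b=cv2.resize(s,None,fx=3,fy=3,interpolation=cv2.INTER_CUBIC)
o=np.zeros((360,790,3),np.uint8); o[:360,:400]=a; o[:360,400:790]=b; cv2.imwrite("pics/z1.png",o)
c=np.load("pics/top0.npz")
for q,z in [((192,214),.012),((300,214),.012),((299,305),.012),((191,305),.012),((361,265),.008),((431,233),.008),((439,263),.008),((371,290),.008)]: print(q,ray(c,q,z).round(4))
E
```

```text
(192, 214) [0.6826 0.353  0.012 ]
(300, 214) [0.6821 0.0646 0.012 ]
(299, 305) [0.4401 0.0676 0.012 ]
(191, 305) [0.4412 0.3512 0.012 ]
(361, 265) [ 0.5452 -0.0976  0.008 ]
(431, 233) [ 0.6306 -0.2868  0.008 ]
(439, 263) [ 0.55   -0.3063  0.008 ]
(371, 290) [ 0.4788 -0.1234  0.008 ]
```

View pics/z1.png

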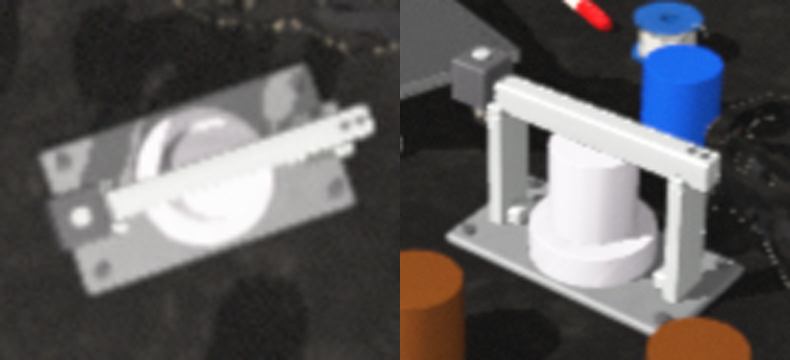

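Crop (left, 4x from (350,215)): base corners (40,152),(303,64),(355,203),(92,296); bar's plain end (371,119), weight block centre about (80,218). Right: nothing rests against the bar; brown cups stand close on the near (robot) side.

```bash
python3 - <<'E'
from h import *
c=np.load("pics/top0.npz")
f=lambda a,z: ray(c,(a[0]/4+350-.4,a[1]/4+215-.4),z)
P=[f(a,.008) for a in [(40,152),(303,64),(355,203),(92,296)]]
ctr=np.mean(P,0); print(ctr.round(4)); 
d=(P[0]+P[3]-P[1]-P[2])/2; print("len",np.linalg.norm(d),"wid",np.linalg.norm(P[0]+P[1]-P[2]-P[3])/2,"ang y",np.degrees(np.arctan2(d[1],d[0])))
a=f((371,119),.12); w=f((80,218),.132); print(a,w); e=w-a; print(np.degrees(np.arctan2(e[1],e[0])), np.linalg.norm(e[:2]))
e[2]=0; u=e/np.linalg.norm(e); print("bar origin", a+u*.092)
# wrist sight: objects
top=cv2.imread("pics/top0.png"); hsv=cv2.cvtColor(top,cv2.COLOR_BGR2HSV)
for n,lo,hi,z in [("brown",(5,120,60),(15,255,255),.064),("blue",(105,150,80),(125,255,255),.064)]:
    m=cv2.inRange(hsv,np.array(lo),np.array(hi)); m=cv2.morphologyEx(m,cv2.MORPH_OPEN,np.ones((3,3)))
    k,l,st,ce=cv2.connectedComponentsWithStats(m)
    for i in range(1,k):
        if 150<st[i][4]<1500: print(n,ce[i].round(),st[i].tolist(),ray(c,ce[i],z*.8).round(3))
E
```

```text
[ 0.5604 -0.1995  0.008 ]
len 0.18694725174579413 wid 0.1002295826566637 ang y 108.71084882641658
[ 0.58981888 -0.28901612  0.12      ] [ 0.52851479 -0.10625676  0.132     ]
108.54331187892089 0.19276715429521968
bar origin [ 0.56056091 -0.20179244  0.12      ]
brown [470. 279.] [455, 266, 30, 25, 580] [ 0.507 -0.376  0.051]
brown [413. 320.] [399, 308, 27, 25, 534] [ 0.401 -0.224  0.051]
blue [323. 171.] [313, 162, 21, 19, 321] [0.789 0.005 0.051]
blue [363. 198.] [351, 185, 25, 27, 550] [ 0.718 -0.101  0.051]
```

>>> arm_command --targets '[{"offset": [-0.28, -0.23, 0], "spin": 0.42, "fingers": 1}, {"offset": [-0.57, -0.458, 0], "spin": 0.836, "fingers": 1}, {"offset": [-0.57, -0.458, 0], "spin": 0.836, "fingers": 1}, {"offset": [-0.57, -0.458, 0], "spin": 0.836, "fingers": 1}, {"offset": [-0.57, -0.458, 0], "spin": 0.836, "fingers": 1}, {"offset": [-0.57, -0.458, 0], "spin": 0.836, "fingers": 1}, {"offset": [-0.57, -0.458, 0], "spin": 0.836, "fingers": 1}, {"offset": [-0.57, -0.458, 0], "spin": 0.836, "fingers": 1}, {"offset": [-0.57, -0.458, 0], "spin": 0.836, "fingers": 1}, {"offset": [-0.57, -0.458, 0], "spin": 0.836, "fingers": 1}, {"offset": [-0.57, -0.458, 0], "spin": 0.836, "fingers": 1}, {"offset": [-0.57, -0.458, 0], "spin": 0.836, "fingers": 1}, {"offset": [-0.57, -0.458, 0], "spin": 0.836, "fingers": 1}, {"offset": [-0.57, -0.458, 0], "spin": 0.836, "fingers": 1}, {"offset": [-0.57, -0.458, 0], "spin": 0.836, "fingers": 1}, {"offset": [-0.57, -0.458, 0], "spin": 0.836, "fingers": 1}, {"offset": [-0.57, -0.458, 0], "spin": 0.836, "fingers": 0.6}, {"offset": [-0.57, -0.458, 0], "spin": 0.836, "fingers": 0.6}]' --force 80

```text
time_s: 2.4
eef_pos: [0.5495, -0.1655, 0.304]
tool_rot: [[-0.32, 0.948, 0.0], [0.948, 0.32, -0.0], [-0.0, 0.0, -1.0]]
wrist_force: [-0.1, -0.1, -0.5]
width: 0.606
grasp_force: 0.0
```

```bash
python3 - <<'E'
from workcell import r
from h import *
s=r.read_state(); print({k:np.round(s[k],4).tolist() for k in ["time_s","eef_pos","tool_rot","wrist_force","torque","width"]})
c=r.camera("wrist"); cv2.imwrite("pics/w1.png",c["image"][:,:,::-1]); np.savez("pics/w1.npz",**c)
for y in (-.092,0,.036,.116): print(y,proj(c,(.5604-.319*y,-.2+.948*y,.12)).round())
E
```

```text
{'time_s': 2.4, 'eef_pos': [0.5495, -0.1655, 0.304], 'tool_rot': [[-0.3195, 0.9476, 0.0001], [0.9476, 0.3195, -0.0001], [-0.0001, 0.0001, -1.0]], 'wrist_force': [-0.1361, -0.0894, -0.4923], 'torque': [-0.0115, -0.0309, -0.0065], 'width': 0.6064}
-0.092 [319. 404.]
0 [319. 291.]
0.036 [318. 240.]
0.116 [318. 110.]
```

View pics/w1.png

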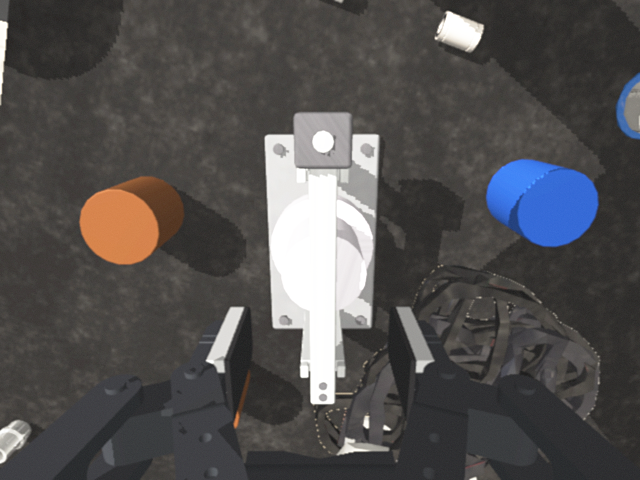

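The wrist view shows the bar from (322,404) (plain end) to the weight at (323,140), within about 1 mm of my estimate; clear on both sides. Descending at y≈36 mm.

>>> arm_command --targets '[{"offset": [0, 0.001, 0.04], "spin": 0, "fingers": 0.6}, {"offset": [0, 0.001, 0.08], "spin": 0, "fingers": 0.6}, {"offset": [0, 0.001, 0.11], "spin": 0, "fingers": 0.6}, {"offset": [0, 0.001, 0.125], "spin": 0, "fingers": 0.5}, {"offset": [0, 0.001, 0.132], "spin": 0, "fingers": 0.4}, {"offset": [0, 0.001, 0.132], "spin": 0, "fingers": 0}, {"offset": [0, 0.001, 0.132], "spin": 0, "fingers": 0}, {"offset": [0, 0.001, 0.132], "spin": 0, "fingers": 0}, {"offset": [0, 0.001, 0.132], "spin": 0, "fingers": 0}, {"offset": [0, 0.001, 0.132], "spin": 0, "fingers": 0}]' --force 80

```text
time_s: 3.7
eef_pos: [0.5507, -0.1655, 0.1726]
tool_rot: [[-0.319, 0.948, 0.001], [0.948, 0.319, -0.001], [-0.001, 0.001, -1.0]]
wrist_force: [-1.1, -0.6, 5.3]
width: 0.191
grasp_force: 80.6
```

```bash
cat >> h.py <<'E'
def st(r):
    s=r.read_state()
    print({k:np.round(s[k],4).tolist() for k in ["time_s","eef_pos","wrist_force","torque","width","grasp_force"]},"tool x",np.round(s["tool_rot"][0][0],3),np.round(s["tool_rot"][1][0],3)); return s
E
python3 -c "
from workcell import r
from h import *
st(r)"
```

```text
{'time_s': 3.7, 'eef_pos': [0.5507, -0.1655, 0.1726], 'wrist_force': [-1.0546, -0.5871, 5.2864], 'torque': [0.0568, 0.1495, -0.0007], 'width': 0.1909, 'grasp_force': 80.5953} tool x -0.319 0.948
```

>>> arm_command --targets '[{"offset": [0, 0, -0.002], "spin": 0, "fingers": 0}, {"offset": [0, 0, -0.004], "spin": 0, "fingers": 0}, {"offset": [0, 0, -0.006], "spin": 0, "fingers": 0}, {"offset": [0, 0, -0.006], "spin": 0, "fingers": 0}, {"offset": [0, 0, -0.006], "spin": 0, "fingers": 0}]'

```text
time_s: 4.32
eef_pos: [0.5504, -0.1653, 0.1778]
tool_rot: [[-0.319, 0.948, -0.0], [0.948, 0.319, 0.0], [0.0, -0.0, -1.0]]
wrist_force: [0.6, 0.5, -5.4]
width: 0.191
grasp_force: 79.3
```

```bash
python3 - <<'E'
from workcell import r
from h import *
s=st(r); c=r.camera("wrist"); cv2.imwrite("pics/w2.png",c["image"][:,:,::-1])
t=np.array(s["torque"]); f=np.array(s["wrist_force"]); R=np.array(s["tool_rot"])
print("torque tool",(R.T@t).round(4),"force tool",(R.T@f).round(3))
E
```

```text
{'time_s': 4.325, 'eef_pos': [0.5504, -0.1653, 0.1778], 'wrist_force': [0.5883, 0.5264, -5.3663], 'torque': [0.0246, -0.0349, -0.0414], 'width': 0.1913, 'grasp_force': 79.2834} tool x -0.319 0.948
torque tool [-0.041   0.0122  0.0414] force tool [0.31  0.727 5.366]
```

View pics/w2.png

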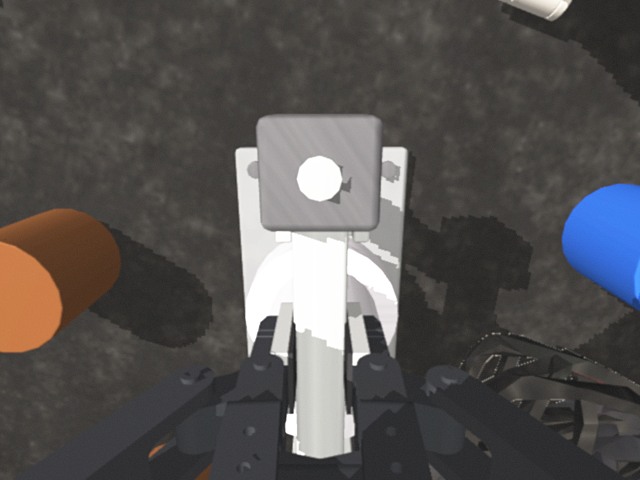

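The view shows the bar held in the fingers, weight square at (257–382, 115–230), centred; the torque puts the balance point within a few mm of the grip. Lift on and compare its position in the hand for tilt.

>>> arm_command --targets '[{"offset": [0, 0, -0.008], "spin": 0, "fingers": 0}, {"offset": [0, 0, -0.018], "spin": 0, "fingers": 0}, {"offset": [0, 0, -0.032], "spin": 0, "fingers": 0}, {"offset": [0, 0, -0.044], "spin": 0, "fingers": 0}, {"offset": [0, 0, -0.05], "spin": 0, "fingers": 0}, {"offset": [0, 0, -0.05], "spin": 0, "fingers": 0}]'

```text
time_s: 5.12
eef_pos: [0.5505, -0.1653, 0.2283]
tool_rot: [[-0.319, 0.948, 0.001], [0.948, 0.319, -0.0], [-0.0, 0.0, -1.0]]
wrist_force: [0.4, -0.1, -6.3]
width: 0.189
grasp_force: 79.3
```

```bash
python3 - <<'E'
from workcell import r
from h import *
s=st(r); c=r.camera("wrist"); cv2.imwrite("pics/w3.png",c["image"][:,:,::-1])
t=np.array(s["torque"]); f=np.array(s["wrist_force"]); R=np.array(s["tool_rot"])
print("torque tool",(R.T@t).round(4),"force tool",(R.T@f).round(3))
a=cv2.imread("pics/w2.png",0)[105:240,250:390]; b=c["image"]; b=cv2.cvtColor(b,cv2.COLOR_RGB2GRAY)
m=cv2.matchTemplate(b,a,cv2.TM_CCOEFF_NORMED); print(cv2.minMaxLoc(m))
# expected row of weight top centre if level: top of weight rel. tcp
p=np.array(s["eef_pos"]); u=R[:,0]; 
for dy in (.048,.080): print(proj(c,p+u*dy+np.array([0,0,.132-.1726])))
E
```

```text
{'time_s': 5.125, 'eef_pos': [0.5505, -0.1653, 0.2283], 'wrist_force': [0.4336, -0.1322, -6.3249], 'torque': [-0.0346, -0.051, -0.0158], 'width': 0.1889, 'grasp_force': 79.2708} tool x -0.319 0.948
torque tool [-0.0373 -0.049   0.0158] force tool [-0.261  0.366  6.325]
(-0.4146246910095215, 0.8847830295562744, (428, 195), (250, 105))
[318.98825896 231.65384371]
[318.66697427 110.89359879]
```

The bar hasn't rotated in the hand (template match at the identical pixel) and torque offset is ≲5 mm, so it's balanced. Carrying it to the near side of the tray, aligned with tray y.

>>> arm_command --targets '[{"offset": [0.008, 0.001, 0], "spin": 0.006, "fingers": 0}, {"offset": [0.024, 0.004, 0], "spin": 0.02, "fingers": 0}, {"offset": [0.048, 0.008, 0], "spin": 0.039, "fingers": 0}, {"offset": [0.076, 0.013, 0], "spin": 0.062, "fingers": 0}, {"offset": [0.103, 0.017, 0], "spin": 0.085, "fingers": 0}, {"offset": [0.131, 0.022, 0], "spin": 0.107, "fingers": 0}, {"offset": [0.159, 0.027, 0], "spin": 0.13, "fingers": 0}, {"offset": [0.187, 0.031, 0], "spin": 0.153, "fingers": 0}, {"offset": [0.215, 0.036, 0], "spin": 0.176, "fingers": 0}, {"offset": [0.243, 0.041, 0], "spin": 0.198, "fingers": 0}, {"offset": [0.271, 0.045, 0], "spin": 0.221, "fingers": 0}, {"offset": [0.299, 0.05, 0], "spin": 0.244, "fingers": 0}, {"offset": [0.326, 0.054, 0], "spin": 0.267, "fingers": 0}, {"offset": [0.35, 0.058, 0], "spin": 0.286, "fingers": 0}, {"offset": [0.37, 0.062, 0], "spin": 0.302, "fingers": 0}, {"offset": [0.386, 0.064, 0], "spin": 0.315, "fingers": 0}, {"offset": [0.398, 0.066, 0], "spin": 0.325, "fingers": 0}, {"offset": [0.398, 0.066, 0], "spin": 0.325, "fingers": 0}, {"offset": [0.398, 0.066, 0], "spin": 0.325, "fingers": 0}]'

```text
time_s: 7.55
eef_pos: [0.4859, 0.2325, 0.2278]
tool_rot: [[0.0, 1.0, -0.0], [1.0, -0.0, -0.0], [-0.0, -0.0, -1.0]]
wrist_force: [-0.5, 0.2, -5.5]
width: 0.192
grasp_force: 79.2
```

```bash
python3 - <<'E'
from workcell import r
from h import *
s=st(r); c=r.camera("wrist"); t=r.camera("top"); np.savez("pics/w4.npz",**c)
a=cv2.imread("pics/w2.png",0)[105:240,250:390]; b=cv2.cvtColor(c["image"],cv2.COLOR_RGB2GRAY)
print(cv2.minMaxLoc(cv2.matchTemplate(b,a,cv2.TM_CCOEFF_NORMED))[1:4:2])
o=np.zeros((480,800,3),np.uint8); o[:,:480]=cv2.resize(c["image"],(480,360))[:360].repeat(1,0) if 0 else cv2.copyMakeBorder(cv2.resize(c["image"],(480,360)),0,120,0,0,cv2.BORDER_CONSTANT)
o[:300,480:]=cv2.resize(t["image"][190:340,180:340],(320,300)); cv2.imwrite("pics/z4.png",o[:360,:,::-1])
E
```

```text
{'time_s': 7.55, 'eef_pos': [0.4859, 0.2325, 0.2278], 'wrist_force': [-0.4587, 0.232, -5.4657], 'torque': [-0.0578, -0.0411, -0.0373], 'width': 0.1922, 'grasp_force': 79.228} tool x 0.0 1.0
(0.5654472708702087, (392, 36))
```

View pics/z4.png

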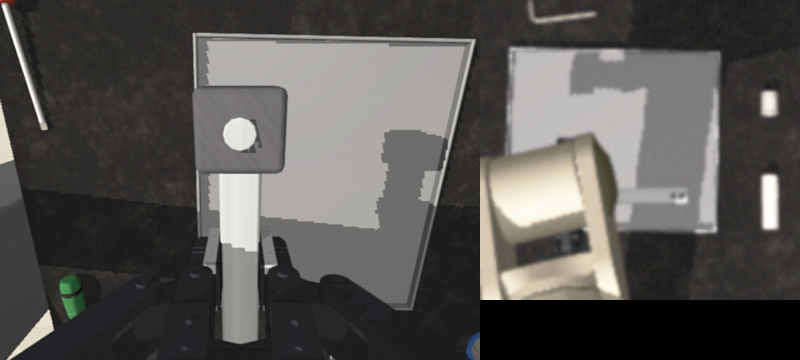

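Left: the bar is held level above the tray's −x wall, weight unchanged; tray corners at (194,34),(475,40),(412,308) in the 0.75-scaled picture. I'll cast these.

```bash
python3 - <<'E'
from h import *
c=np.load("pics/w4.npz")
for q in [(194,34),(475,40),(412,308),(199,225)]: print(ray(c,(q[0]/.75,q[1]/.75),.012).round(4))
E
```

```text
[0.4475 0.351  0.012 ]
[0.6846 0.3458 0.012 ]
[0.6784 0.0711 0.012 ]
[0.4441 0.1741 0.012 ]
```

>>> arm_command --targets '[{"offset": [-0.001, 0.004, 0.01], "spin": 0.02, "fingers": 0}, {"offset": [-0.001, 0.004, 0.03], "spin": 0.02, "fingers": 0}, {"offset": [-0.001, 0.004, 0.055], "spin": 0.02, "fingers": 0}, {"offset": [-0.001, 0.004, 0.08], "spin": 0.02, "fingers": 0}, {"offset": [-0.001, 0.004, 0.105], "spin": 0.02, "fingers": 0}, {"offset": [-0.001, 0.004, 0.125], "spin": 0.02, "fingers": 0}, {"offset": [-0.001, 0.004, 0.137], "spin": 0.02, "fingers": 0}, {"offset": [-0.001, 0.004, 0.143], "spin": 0.02, "fingers": 0}, {"offset": [-0.001, 0.004, 0.146], "spin": 0.02, "fingers": 0}, {"offset": [-0.001, 0.004, 0.148], "spin": 0.02, "fingers": 0}, {"offset": [-0.001, 0.004, 0.148], "spin": 0.02, "fingers": 0}]'

```text
time_s: 9.02
eef_pos: [0.4901, 0.232, 0.0802]
tool_rot: [[0.02, 1.0, 0.001], [1.0, -0.02, 0.0], [0.0, 0.001, -1.0]]
wrist_force: [0.4, -1.0, -5.4]
width: 0.189
grasp_force: 79.2
```

>>> arm_command --targets '[{"offset": [0, 0, 0.001], "spin": 0, "fingers": 0}, {"offset": [0, 0, 0.0015], "spin": 0, "fingers": 0}, {"offset": [0, 0, 0.0015], "spin": 0, "fingers": 0}]'

```text
time_s: 9.4
eef_pos: [0.4899, 0.2319, 0.0784]
tool_rot: [[0.02, 1.0, 0.0], [1.0, -0.02, 0.0], [0.0, 0.0, -1.0]]
wrist_force: [-0.0, 0.4, -5.0]
width: 0.188
grasp_force: 79.2
```

>>> arm_command --targets '[{"offset": [0, 0, 0.0005], "spin": 0, "fingers": 0}, {"offset": [0, 0, 0.001], "spin": 0, "fingers": 0}, {"offset": [0, 0, 0.001], "spin": 0, "fingers": 0}]'

```text
time_s: 9.78
eef_pos: [0.49, 0.2319, 0.0777]
tool_rot: [[0.02, 1.0, 0.0], [1.0, -0.02, -0.0], [-0.0, 0.0, -1.0]]
wrist_force: [-2.0, -0.7, -0.6]
width: 0.192
grasp_force: 80.0
```

>>> arm_command --targets '[{"offset": [0, 0, 0.0005], "spin": 0, "fingers": 0}, {"offset": [0, 0, 0.001], "spin": 0, "fingers": 0}, {"offset": [0, 0, 0.001], "spin": 0, "fingers": 0}]'

```text
time_s: 10.15
eef_pos: [0.49, 0.2319, 0.0776]
tool_rot: [[0.02, 1.0, 0.0], [1.0, -0.02, -0.0], [-0.0, 0.0, -1.0]]
wrist_force: [-5.2, -2.2, 12.1]
width: 0.191
grasp_force: 81.8
```

Down on the floor (force +12 N). Release and rise.

>>> arm_command --targets '[{"offset": [0, 0, -0.0005], "spin": 0, "fingers": 0.22}, {"offset": [0, 0, -0.0005], "spin": 0, "fingers": 0.3}, {"offset": [0, 0, -0.0005], "spin": 0, "fingers": 0.4}, {"offset": [0, 0, -0.0005], "spin": 0, "fingers": 0.42}, {"offset": [0, 0, -0.0005], "spin": 0, "fingers": 0.42}, {"offset": [0, 0, -0.02], "spin": 0, "fingers": 0.42}, {"offset": [0, 0, -0.05], "spin": 0, "fingers": 0.42}, {"offset": [0, 0, -0.1], "spin": 0, "fingers": 0.6}, {"offset": [0, 0, -0.15], "spin": 0, "fingers": 1}, {"offset": [0, 0, -0.2], "spin": 0, "fingers": 1}, {"offset": [0, 0, -0.215], "spin": 0, "fingers": 1}, {"offset": [0, 0, -0.215], "spin": 0, "fingers": 1}]'

```text
time_s: 11.65
eef_pos: [0.4899, 0.2319, 0.2915]
tool_rot: [[0.02, 1.0, 0.001], [1.0, -0.02, 0.0], [0.0, 0.001, -1.0]]
wrist_force: [0.5, -0.0, -0.7]
width: 1.002
grasp_force: 0.0
```

```bash
python3 - <<'E'
from workcell import r
from h import *
s=st(r); c=r.camera("wrist"); np.savez("pics/w5.npz",**c); cv2.imwrite("pics/w5.png",c["image"][:,:,::-1])
E
```

```text
{'time_s': 11.65, 'eef_pos': [0.4899, 0.2319, 0.2915], 'wrist_force': [0.5069, -0.0453, -0.7408], 'torque': [-0.0149, 0.0273, 0.0413], 'width': 1.0024, 'grasp_force': 0.0} tool x 0.02 1.0
```

View pics/w5.png

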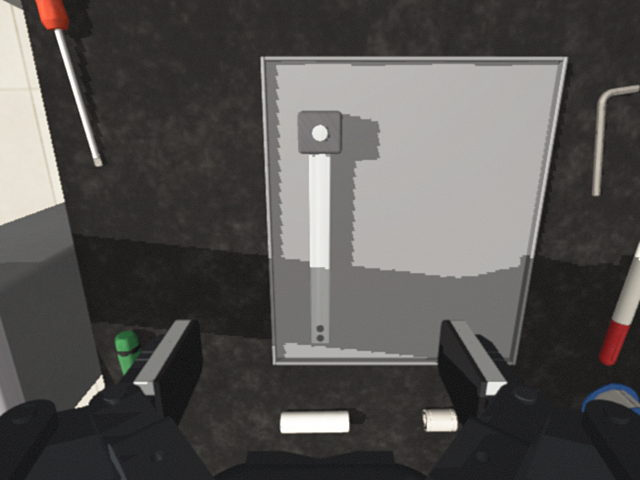

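Bar lies flat in the tray, from (320,344) to the weight (320,110), clear of the walls. Now refine the stand's centre from the earlier wrist view's base corners and work out the move to the bell.

```bash
python3 - <<'E'
from h import *
c=np.load("pics/w1.npz"); b=c["image"]
P=np.array([ray(c,q,.008) for q in [(265,135),(380,135),(372,328),(274,328)]]); print(P.round(4).tolist(),P.mean(0).round(4))
y=(P[0]+P[1]-P[2]-P[3]); print(np.degrees(np.arctan2(y[1],y[0])))
E
```

```text
[[0.4863, -0.1246, 0.008], [0.5801, -0.0932, 0.008], [0.6401, -0.2707, 0.008], [0.5471, -0.3019, 0.008]] [ 0.5634 -0.1976  0.008 ]
108.79320388902693
```

>>> arm_command --targets '[{"offset": [-0.05, 0.01, 0], "spin": -0.04, "fingers": 1}, {"offset": [-0.1, 0.02, 0], "spin": -0.08, "fingers": 1}, {"offset": [-0.16, 0.03, 0], "spin": -0.13, "fingers": 1}, {"offset": [-0.22, 0.041, 0], "spin": -0.177, "fingers": 1}, {"offset": [-0.28, 0.052, 0], "spin": -0.226, "fingers": 1}, {"offset": [-0.34, 0.064, 0], "spin": -0.274, "fingers": 1}, {"offset": [-0.39, 0.073, 0], "spin": -0.315, "fingers": 1}, {"offset": [-0.429, 0.08, 0.01], "spin": -0.346, "fingers": 1}, {"offset": [-0.429, 0.08, 0.02], "spin": -0.346, "fingers": 1}, {"offset": [-0.429, 0.08, 0.02], "spin": -0.346, "fingers": 1}, {"offset": [-0.429, 0.08, 0.02], "spin": -0.346, "fingers": 1}]' --force 60

```text
time_s: 13.08
eef_pos: [0.5614, -0.1975, 0.2714]
tool_rot: [[-0.321, 0.947, -0.0], [0.947, 0.321, 0.0], [0.0, -0.0, -1.0]]
wrist_force: [-0.3, 0.4, -0.2]
width: 1.001
grasp_force: 0.0
```

```bash
python3 - <<'E'
from workcell import r
from h import *
s=st(r); c=r.camera("wrist"); np.savez("pics/w6.npz",**c); im=c["image"][:,:,::-1].copy(); cv2.imwrite("pics/w6raw.png",im)
p=np.array(s["eef_pos"])
cv2.polylines(im,[np.array([proj(c,(p[0]+.031*np.cos(a),p[1]+.031*np.sin(a),.096)) for a in np.linspace(0,6.28,60)]).astype(np.int32)],True,(0,0,255),1)
cv2.imwrite("pics/w6.png",im)
E
```

```text
{'time_s': 13.075, 'eef_pos': [0.5614, -0.1975, 0.2714], 'wrist_force': [-0.3427, 0.3655, -0.1729], 'torque': [-0.0525, 0.0072, 0.0415], 'width': 1.0013, 'grasp_force': 0.0} tool x -0.321 0.947
```

View pics/w6.png

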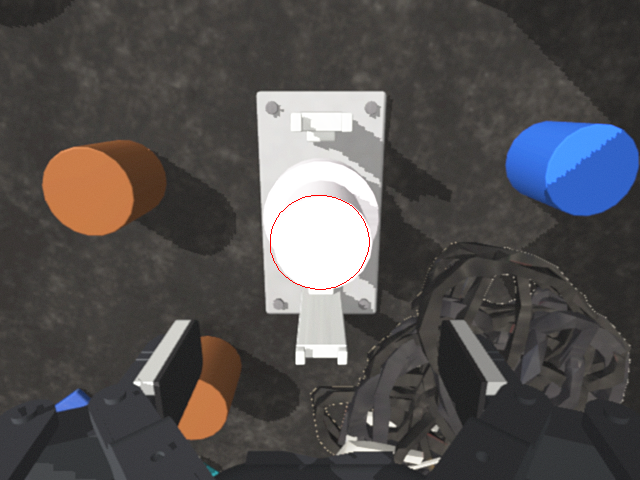

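The drawn 62 mm circle coincides with the bell's top at (320,242): centred. Descend and grip.

>>> arm_command --targets '[{"offset": [0, 0.0005, 0.03], "spin": 0, "fingers": 1}, {"offset": [0, 0.0005, 0.07], "spin": 0, "fingers": 1}, {"offset": [0, 0.0005, 0.11], "spin": 0, "fingers": 1}, {"offset": [0, 0.0005, 0.135], "spin": 0, "fingers": 1}, {"offset": [0, 0.0005, 0.146], "spin": 0, "fingers": 1}, {"offset": [0, 0.0005, 0.146], "spin": 0, "fingers": 0.85}, {"offset": [0, 0.0005, 0.146], "spin": 0, "fingers": 0.75}, {"offset": [0, 0.0005, 0.146], "spin": 0, "fingers": 0.6}, {"offset": [0, 0.0005, 0.146], "spin": 0, "fingers": 0.5}, {"offset": [0, 0.0005, 0.146], "spin": 0, "fingers": 0.5}, {"offset": [0, 0.0005, 0.146], "spin": 0, "fingers": 0.5}]' --force 60

```text
time_s: 14.5
eef_pos: [0.5625, -0.1986, 0.1272]
tool_rot: [[-0.32, 0.947, 0.003], [0.947, 0.32, -0.001], [-0.002, 0.002, -1.0]]
wrist_force: [0.1, 1.2, 6.7]
width: 0.709
grasp_force: 64.9
```

```bash
python3 -c "
from workcell import r
from h import *
st(r)"
```

```text
{'time_s': 14.5, 'eef_pos': [0.5625, -0.1986, 0.1272], 'wrist_force': [0.1207, 1.2307, 6.6762], 'torque': [0.1677, 0.0804, 0.0164], 'width': 0.7086, 'grasp_force': 64.8965} tool x -0.32 0.947
```

>>> arm_command --targets '[{"offset": [0, 0, -0.003], "spin": 0, "fingers": 0.5}, {"offset": [0, 0, -0.01], "spin": 0, "fingers": 0.5}, {"offset": [0, 0, -0.025], "spin": 0, "fingers": 0.5}, {"offset": [0, 0, -0.045], "spin": 0, "fingers": 0.5}, {"offset": [0, 0, -0.067], "spin": 0, "fingers": 0.5}, {"offset": [0, 0, -0.09], "spin": 0, "fingers": 0.5}, {"offset": [0, 0, -0.108], "spin": 0, "fingers": 0.5}, {"offset": [0, 0, -0.12], "spin": 0, "fingers": 0.5}, {"offset": [0, 0, -0.12], "spin": 0, "fingers": 0.5}]'

```text
time_s: 15.62
eef_pos: [0.5619, -0.1985, 0.2464]
tool_rot: [[-0.32, 0.947, 0.001], [0.947, 0.32, -0.001], [-0.001, 0.001, -1.0]]
wrist_force: [0.5, -0.0, -2.7]
width: 0.7
grasp_force: 65.2
```

```bash
python3 - <<'E'
from workcell import r
from h import *
s=st(r); R=np.array(s["tool_rot"]); p=np.array(s["eef_pos"])
print((R.T@(np.array([.608,.284,p[2]])-p)).round(4))
E
```

```text
{'time_s': 15.625, 'eef_pos': [0.5619, -0.1985, 0.2464], 'wrist_force': [0.5397, -0.0142, -2.7396], 'torque': [0.0565, -0.0309, -0.0426], 'width': 0.7003, 'grasp_force': 65.2326} tool x -0.32 0.947
[ 4.424e-01  1.982e-01 -4.000e-04]
```

>>> arm_command --targets '[{"offset": [0.009, 0.004, 0], "spin": 0.007, "fingers": 0.5}, {"offset": [0.027, 0.012, 0], "spin": 0.02, "fingers": 0.5}, {"offset": [0.055, 0.025, 0], "spin": 0.043, "fingers": 0.5}, {"offset": [0.09, 0.04, 0], "spin": 0.07, "fingers": 0.5}, {"offset": [0.126, 0.056, 0], "spin": 0.098, "fingers": 0.5}, {"offset": [0.162, 0.073, 0], "spin": 0.126, "fingers": 0.5}, {"offset": [0.198, 0.089, 0], "spin": 0.154, "fingers": 0.5}, {"offset": [0.234, 0.105, 0], "spin": 0.182, "fingers": 0.5}, {"offset": [0.27, 0.121, 0], "spin": 0.21, "fingers": 0.5}, {"offset": [0.306, 0.137, 0], "spin": 0.238, "fingers": 0.5}, {"offset": [0.342, 0.153, 0], "spin": 0.266, "fingers": 0.5}, {"offset": [0.375, 0.168, 0], "spin": 0.292, "fingers": 0.5}, {"offset": [0.403, 0.18, 0], "spin": 0.314, "fingers": 0.5}, {"offset": [0.424, 0.19, 0], "spin": 0.332, "fingers": 0.5}, {"offset": [0.437, 0.196, 0.01], "spin": 0.342, "fingers": 0.5}, {"offset": [0.442, 0.198, 0.025], "spin": 0.346, "fingers": 0.5}, {"offset": [0.442, 0.198, 0.045], "spin": 0.346, "fingers": 0.5}, {"offset": [0.442, 0.198, 0.07], "spin": 0.346, "fingers": 0.5}, {"offset": [0.442, 0.198, 0.095], "spin": 0.346, "fingers": 0.5}, {"offset": [0.442, 0.198, 0.11], "spin": 0.346, "fingers": 0.5}]'

```text
time_s: 18.12
eef_pos: [0.6072, 0.2829, 0.133]
tool_rot: [[0.021, 1.0, -0.003], [1.0, -0.021, -0.001], [-0.001, -0.003, -1.0]]
wrist_force: [-0.1, -0.6, -1.7]
width: 0.702
grasp_force: 65.3
```

>>> arm_command --targets '[{"offset": [0, 0, 0.012], "spin": 0, "fingers": 0.5}, {"offset": [0, 0, 0.02], "spin": 0, "fingers": 0.5}, {"offset": [0, 0, 0.026], "spin": 0, "fingers": 0.5}, {"offset": [0, 0, 0.03], "spin": 0, "fingers": 0.5}, {"offset": [0, 0, 0.032], "spin": 0, "fingers": 0.5}, {"offset": [0, 0, 0.033], "spin": 0, "fingers": 0.5}, {"offset": [0, 0, 0.034], "spin": 0, "fingers": 0.5}, {"offset": [0, 0, 0.034], "spin": 0, "fingers": 0.5}]'

```text
time_s: 19.12
eef_pos: [0.6078, 0.2837, 0.1014]
tool_rot: [[0.02, 1.0, 0.0], [1.0, -0.02, 0.0], [0.0, 0.0, -1.0]]
wrist_force: [0.4, 0.4, -3.9]
width: 0.707
grasp_force: 65.3
```

>>> arm_command --targets '[{"offset": [0, 0, 0.0008], "spin": 0, "fingers": 0.5}, {"offset": [0, 0, 0.0016], "spin": 0, "fingers": 0.5}, {"offset": [0, 0, 0.0022], "spin": 0, "fingers": 0.5}, {"offset": [0, 0, 0.0022], "spin": 0, "fingers": 0.5}]'

```text
time_s: 19.62
eef_pos: [0.6078, 0.2837, 0.0991]
tool_rot: [[0.02, 1.0, -0.0], [1.0, -0.02, -0.0], [-0.0, -0.0, -1.0]]
wrist_force: [0.1, -0.4, -1.9]
width: 0.706
grasp_force: 65.3
```

>>> arm_command --targets '[{"offset": [0, 0, 0.0006], "spin": 0, "fingers": 0.5}, {"offset": [0, 0, 0.0012], "spin": 0, "fingers": 0.5}, {"offset": [0, 0, 0.0012], "spin": 0, "fingers": 0.5}]'

```text
time_s: 20.0
eef_pos: [0.6078, 0.2837, 0.0982]
tool_rot: [[0.02, 1.0, 0.0], [1.0, -0.02, 0.0], [0.0, 0.0, -1.0]]
wrist_force: [-0.8, -0.3, 0.3]
width: 0.707
grasp_force: 65.4
```

>>> arm_command --targets '[{"offset": [0, 0, 0.0006], "spin": 0, "fingers": 0.5}, {"offset": [0, 0, 0.0006], "spin": 0, "fingers": 0.5}]'

```text
time_s: 20.25
eef_pos: [0.6079, 0.2838, 0.0982]
tool_rot: [[0.02, 1.0, 0.0], [1.0, -0.02, 0.0], [0.0, 0.0, -1.0]]
wrist_force: [-3.2, 0.4, 5.5]
width: 0.706
grasp_force: 65.9
```

>>> arm_command --targets '[{"offset": [0, 0, 0], "spin": 0, "fingers": 0.74}, {"offset": [0, 0, 0], "spin": 0, "fingers": 0.8}, {"offset": [0, 0, 0], "spin": 0, "fingers": 0.9}, {"offset": [0, 0, 0], "spin": 0, "fingers": 1}, {"offset": [0, 0, 0], "spin": 0, "fingers": 1}, {"offset": [0, 0, -0.02], "spin": 0, "fingers": 1}, {"offset": [0, 0, -0.06], "spin": 0, "fingers": 1}, {"offset": [0, 0, -0.11], "spin": 0, "fingers": 1}, {"offset": [0, 0, -0.16], "spin": 0, "fingers": 1}, {"offset": [0, 0, -0.17], "spin": 0, "fingers": 1}, {"offset": [0, 0, -0.17], "spin": 0, "fingers": 1}]'

```text
time_s: 21.62
eef_pos: [0.6077, 0.2837, 0.2683]
tool_rot: [[0.02, 1.0, 0.001], [1.0, -0.02, 0.0], [0.0, 0.001, -1.0]]
wrist_force: [-0.0, -0.5, -0.4]
width: 0.999
grasp_force: 0.0
```

```bash
python3 - <<'E'
from workcell import r
from h import *
s=st(r); R=np.array(s["tool_rot"]); p=np.array(s["eef_pos"])
print((R.T@(np.array([.5625,-.1986,p[2]])-p)).round(4))
c=r.camera("wrist"); np.savez("pics/w7.npz",**c); cv2.imwrite("pics/w7.png",c["image"][:,:,::-1])
E
```

```text
{'time_s': 21.625, 'eef_pos': [0.6077, 0.2837, 0.2683], 'wrist_force': [-0.0473, -0.4526, -0.4081], 'torque': [-0.0061, -0.0053, 0.0137], 'width': 0.9986, 'grasp_force': 0.0} tool x 0.02 1.0
[-4.831e-01 -3.560e-02 -2.000e-04]
```

>>> arm_command --targets '[{"offset": [-0.05, -0.004, 0], "spin": -0.036, "fingers": 1}, {"offset": [-0.11, -0.008, 0], "spin": -0.079, "fingers": 1}, {"offset": [-0.17, -0.012, 0], "spin": -0.122, "fingers": 1}, {"offset": [-0.23, -0.017, 0], "spin": -0.165, "fingers": 1}, {"offset": [-0.29, -0.021, 0], "spin": -0.21, "fingers": 1}, {"offset": [-0.35, -0.026, 0], "spin": -0.25, "fingers": 1}, {"offset": [-0.41, -0.03, 0], "spin": -0.294, "fingers": 1}, {"offset": [-0.46, -0.034, 0], "spin": -0.33, "fingers": 1}, {"offset": [-0.483, -0.036, 0], "spin": -0.346, "fingers": 1}, {"offset": [-0.483, -0.036, 0], "spin": -0.346, "fingers": 1}, {"offset": [-0.483, -0.036, 0], "spin": -0.346, "fingers": 1}]'

```text
time_s: 23.05
eef_pos: [0.5621, -0.1976, 0.2666]
tool_rot: [[-0.321, 0.947, -0.001], [0.947, 0.321, 0.001], [0.002, -0.001, -1.0]]
wrist_force: [0.2, -0.3, -0.3]
width: 0.997
grasp_force: 0.0
```

```bash
python3 - <<'E'
from workcell import r
from h import *
s=st(r); c=r.camera("wrist"); np.savez("pics/w8.npz",**c); im=c["image"][:,:,::-1].copy(); cv2.imwrite("pics/w8raw.png",im)
p=np.array(s["eef_pos"])
for rad,z in [(.0145,.09),(.024,.058),(.045,.032)]:
  cv2.polylines(im,[np.array([proj(c,(p[0]+rad*np.cos(a),p[1]+rad*np.sin(a),z)) for a in np.linspace(0,6.28,60)]).astype(np.int32)],True,(0,0,255),1)
z=cv2.resize(im[150:330,240:400],None,fx=3,fy=3,interpolation=cv2.INTER_CUBIC)
w=cv2.resize(cv2.imread("pics/w7.png"),(320,240)); o=np.zeros((540,800,3),np.uint8); o[:,:480]=z; o[:240,480:]=w
cv2.imwrite("pics/w8.png",o)
E
```

```text
{'time_s': 23.05, 'eef_pos': [0.5621, -0.1976, 0.2666], 'wrist_force': [0.2049, -0.2748, -0.3363], 'torque': [0.0271, 0.0154, 0.0437], 'width': 0.9967, 'grasp_force': 0.0} tool x -0.321 0.947
```

View pics/w8.png

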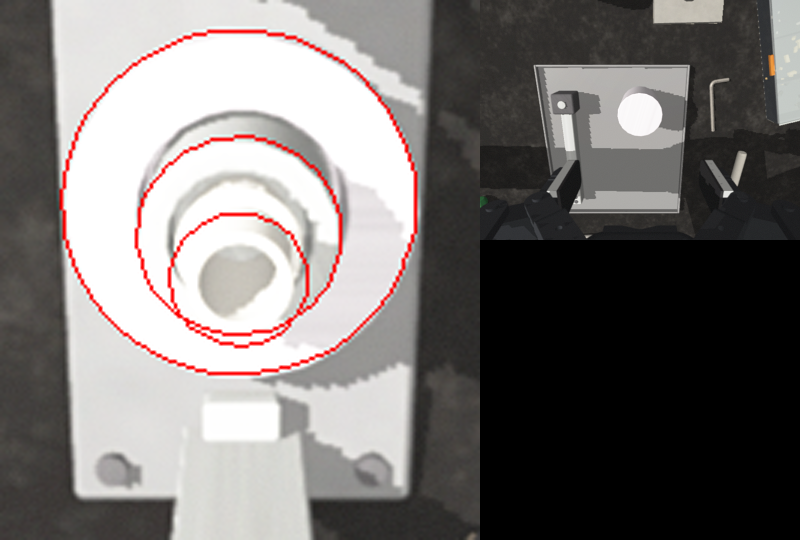

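Tray inset: bell upright beside the bar. Zoom: fitting's mouth is at crop (237,283), within 1 mm of the predicted centre (239,279); pot circle fits exactly. Descend to grip the fitting's upper half.

>>> arm_command --targets '[{"offset": [-0.001, -0.0005, 0.03], "spin": 0, "fingers": 0.7}, {"offset": [-0.001, -0.0005, 0.07], "spin": 0, "fingers": 0.6}, {"offset": [-0.001, -0.0005, 0.105], "spin": 0, "fingers": 0.6}, {"offset": [-0.001, -0.0005, 0.125], "spin": 0, "fingers": 0.6}, {"offset": [-0.001, -0.0005, 0.131], "spin": 0, "fingers": 0.55}, {"offset": [-0.001, -0.0005, 0.131], "spin": 0, "fingers": 0.45}, {"offset": [-0.001, -0.0005, 0.131], "spin": 0, "fingers": 0.35}, {"offset": [-0.001, -0.0005, 0.131], "spin": 0, "fingers": 0.25}, {"offset": [-0.001, -0.0005, 0.131], "spin": 0, "fingers": 0.2}, {"offset": [-0.001, -0.0005, 0.131], "spin": 0, "fingers": 0.2}, {"offset": [-0.001, -0.0005, 0.131], "spin": 0, "fingers": 0.2}]' --force 25

```text
time_s: 24.48
eef_pos: [0.5624, -0.1998, 0.1375]
tool_rot: [[-0.32, 0.947, 0.002], [0.947, 0.32, -0.001], [-0.001, 0.001, -1.0]]
wrist_force: [-1.8, 1.0, 6.7]
width: 0.308
grasp_force: 24.8
```

```bash
python3 -c "
from workcell import r
from h import *
st(r)"
```

```text
{'time_s': 24.475, 'eef_pos': [0.5624, -0.1998, 0.1375], 'wrist_force': [-1.8113, 0.9796, 6.7116], 'torque': [0.1501, 0.0924, 0.0044], 'width': 0.3083, 'grasp_force': 24.8132} tool x -0.32 0.947
```

>>> arm_command --targets '[{"offset": [0, 0, -0.003], "spin": 0, "fingers": 0.2}, {"offset": [0, 0, -0.01], "spin": 0, "fingers": 0.2}, {"offset": [0, 0, -0.025], "spin": 0, "fingers": 0.2}, {"offset": [0, 0, -0.047], "spin": 0, "fingers": 0.2}, {"offset": [0, 0, -0.07], "spin": 0, "fingers": 0.2}, {"offset": [0, 0, -0.09], "spin": 0, "fingers": 0.2}, {"offset": [0, 0, -0.1], "spin": 0, "fingers": 0.2}, {"offset": [0, 0, -0.1], "spin": 0, "fingers": 0.2}]'

```text
time_s: 25.48
eef_pos: [0.5621, -0.1996, 0.2371]
tool_rot: [[-0.32, 0.947, 0.001], [0.947, 0.32, -0.001], [-0.001, 0.001, -1.0]]
wrist_force: [0.3, -0.3, -0.9]
width: 0.307
grasp_force: 24.5
```

```bash
python3 - <<'E'
from workcell import r
from h import *
s=st(r); R=np.array(s["tool_rot"]); p=np.array(s["eef_pos"])
print((R.T@(np.array([.612,.199,p[2]])-p)).round(4))
c=r.camera("wrist"); np.savez("pics/w9.npz",**c); cv2.imwrite("pics/w9.png",c["image"][:,:,::-1])
c=r.camera("side"); np.savez("pics/s9.npz",**c); cv2.imwrite("pics/s9.png",c["image"][:,:,::-1])
E
```

```text
{'time_s': 25.475, 'eef_pos': [0.5621, -0.1996, 0.2371], 'wrist_force': [0.2849, -0.3268, -0.8739], 'torque': [-0.0117, -0.0111, -0.0447], 'width': 0.3074, 'grasp_force': 24.527} tool x -0.32 0.947
[ 3.616e-01  1.749e-01 -2.000e-04]
```

>>> arm_command --targets '[{"offset": [0.009, 0.004, 0], "spin": 0.008, "fingers": 0.2}, {"offset": [0.028, 0.013, 0], "spin": 0.026, "fingers": 0.2}, {"offset": [0.056, 0.027, 0], "spin": 0.053, "fingers": 0.2}, {"offset": [0.09, 0.044, 0], "spin": 0.086, "fingers": 0.2}, {"offset": [0.126, 0.061, 0], "spin": 0.12, "fingers": 0.2}, {"offset": [0.162, 0.078, 0], "spin": 0.154, "fingers": 0.2}, {"offset": [0.198, 0.096, 0], "spin": 0.189, "fingers": 0.2}, {"offset": [0.234, 0.113, 0], "spin": 0.223, "fingers": 0.2}, {"offset": [0.27, 0.131, 0], "spin": 0.258, "fingers": 0.2}, {"offset": [0.304, 0.147, 0], "spin": 0.29, "fingers": 0.2}, {"offset": [0.333, 0.161, 0], "spin": 0.318, "fingers": 0.2}, {"offset": [0.353, 0.171, 0], "spin": 0.337, "fingers": 0.2}, {"offset": [0.362, 0.175, 0.01], "spin": 0.346, "fingers": 0.2}, {"offset": [0.362, 0.175, 0.03], "spin": 0.346, "fingers": 0.2}, {"offset": [0.362, 0.175, 0.055], "spin": 0.346, "fingers": 0.2}, {"offset": [0.362, 0.175, 0.08], "spin": 0.346, "fingers": 0.2}, {"offset": [0.362, 0.175, 0.1], "spin": 0.346, "fingers": 0.2}, {"offset": [0.362, 0.175, 0.115], "spin": 0.346, "fingers": 0.2}, {"offset": [0.362, 0.175, 0.125], "spin": 0.346, "fingers": 0.2}, {"offset": [0.362, 0.175, 0.13], "spin": 0.346, "fingers": 0.2}]'

```text
time_s: 28.08
eef_pos: [0.6118, 0.1993, 0.106]
tool_rot: [[0.02, 1.0, -0.0], [1.0, -0.02, -0.0], [-0.0, -0.0, -1.0]]
wrist_force: [0.3, -0.2, 0.5]
width: 0.307
grasp_force: 24.5
```

>>> arm_command --targets '[{"offset": [0, 0, 0.002], "spin": 0, "fingers": 0.2}, {"offset": [0, 0, 0.0035], "spin": 0, "fingers": 0.2}, {"offset": [0, 0, 0.0045], "spin": 0, "fingers": 0.2}, {"offset": [0, 0, 0.0055], "spin": 0, "fingers": 0.2}, {"offset": [0, 0, 0.0055], "spin": 0, "fingers": 0.2}]'

```text
time_s: 28.7
eef_pos: [0.6119, 0.1994, 0.1009]
tool_rot: [[0.02, 1.0, -0.0], [1.0, -0.02, -0.0], [-0.0, -0.0, -1.0]]
wrist_force: [-0.0, -0.2, -0.9]
width: 0.308
grasp_force: 24.5
```

>>> arm_command --targets '[{"offset": [0, 0, 0.0006], "spin": 0, "fingers": 0.2}, {"offset": [0, 0, 0.0012], "spin": 0, "fingers": 0.2}, {"offset": [0, 0, 0.0018], "spin": 0, "fingers": 0.2}, {"offset": [0, 0, 0.0018], "spin": 0, "fingers": 0.2}]'

```text
time_s: 29.2
eef_pos: [0.6118, 0.1994, 0.099]
tool_rot: [[0.02, 1.0, -0.0], [1.0, -0.02, 0.0], [0.0, -0.0, -1.0]]
wrist_force: [-0.0, 0.1, 1.0]
width: 0.313
grasp_force: 24.5
```

>>> arm_command --targets '[{"offset": [0, 0, 0.0005], "spin": 0, "fingers": 0.2}, {"offset": [0, 0, 0.001], "spin": 0, "fingers": 0.2}, {"offset": [0, 0, 0.001], "spin": 0, "fingers": 0.2}]'

```text
time_s: 29.58
eef_pos: [0.6119, 0.1994, 0.0985]
tool_rot: [[0.02, 1.0, 0.0], [1.0, -0.02, 0.0], [0.0, 0.0, -1.0]]
wrist_force: [-2.5, -0.5, 4.9]
width: 0.307
grasp_force: 25.3
```

On the floor (≈5 N). Release and rise.

>>> arm_command --targets '[{"offset": [0, 0, -0.0003], "spin": 0, "fingers": 0.33}, {"offset": [0, 0, -0.0003], "spin": 0, "fingers": 0.38}, {"offset": [0, 0, -0.0003], "spin": 0, "fingers": 0.5}, {"offset": [0, 0, -0.0003], "spin": 0, "fingers": 0.6}, {"offset": [0, 0, -0.0003], "spin": 0, "fingers": 0.6}, {"offset": [0, 0, -0.02], "spin": 0, "fingers": 0.6}, {"offset": [0, 0, -0.06], "spin": 0, "fingers": 0.6}, {"offset": [0, 0, -0.11], "spin": 0, "fingers": 1}, {"offset": [0, 0, -0.16], "spin": 0, "fingers": 1}, {"offset": [0, 0, -0.17], "spin": 0, "fingers": 1}, {"offset": [0, 0, -0.17], "spin": 0, "fingers": 1}]'

```text
time_s: 30.95
eef_pos: [0.6118, 0.1994, 0.269]
tool_rot: [[0.02, 1.0, 0.001], [1.0, -0.02, 0.0], [0.0, 0.001, -1.0]]
wrist_force: [-0.6, 0.4, -0.5]
width: 1.001
grasp_force: 0.0
```

```bash
python3 - <<'E'
from workcell import r
from h import *
s=st(r); R=np.array(s["tool_rot"]); p=np.array(s["eef_pos"])
print((R.T@(np.array([.5625,-.199,p[2]])-p)).round(4))
c=r.camera("wrist"); np.savez("pics/w10.npz",**c); cv2.imwrite("pics/w10.png",c["image"][:,:,::-1])
E
```

```text
{'time_s': 30.95, 'eef_pos': [0.6118, 0.1994, 0.269], 'wrist_force': [-0.5647, 0.4105, -0.4673], 'torque': [0.0482, 0.048, -0.0267], 'width': 1.001, 'grasp_force': 0.0} tool x 0.02 1.0
[-3.993e-01 -4.130e-02 -1.000e-04]
```

>>> arm_command --targets '[{"offset": [-0.05, -0.005, 0], "spin": -0.043, "fingers": 1}, {"offset": [-0.1, -0.01, 0], "spin": -0.087, "fingers": 1}, {"offset": [-0.16, -0.017, 0], "spin": -0.139, "fingers": 1}, {"offset": [-0.22, -0.023, 0], "spin": -0.19, "fingers": 1}, {"offset": [-0.28, -0.029, 0], "spin": -0.243, "fingers": 1}, {"offset": [-0.34, -0.035, 0], "spin": -0.295, "fingers": 1}, {"offset": [-0.385, -0.04, 0], "spin": -0.333, "fingers": 1}, {"offset": [-0.399, -0.041, 0], "spin": -0.346, "fingers": 1}, {"offset": [-0.399, -0.041, 0], "spin": -0.346, "fingers": 1}, {"offset": [-0.399, -0.041, 0], "spin": -0.346, "fingers": 1}]' --force 80

```text
time_s: 32.25
eef_pos: [0.5631, -0.1973, 0.2677]
tool_rot: [[-0.321, 0.947, -0.001], [0.947, 0.321, 0.001], [0.001, -0.0, -1.0]]
wrist_force: [-1.4, 0.4, 0.5]
width: 1.002
grasp_force: 0.0
```

```bash
python3 - <<'E'
from workcell import r
from h import *
s=st(r); c=r.camera("wrist"); im=c["image"][:,:,::-1].copy()
p=np.array(s["eef_pos"])
for rad,z in [(.017,.058),(.024,.058),(.027,.032)]:
  cv2.polylines(im,[np.array([proj(c,(p[0]+rad*np.cos(a),p[1]+rad*np.sin(a),z)) for a in np.linspace(0,6.28,60)]).astype(np.int32)],True,(0,0,255),1)
z=cv2.resize(im[150:330,240:400],None,fx=3,fy=3,interpolation=cv2.INTER_CUBIC)
w=cv2.resize(cv2.imread("pics/w10.png"),(320,240)); o=np.zeros((540,800,3),np.uint8); o[:,:480]=z; o[:240,480:]=w
cv2.imwrite("pics/w11.png",o)
E
```

```text
{'time_s': 32.25, 'eef_pos': [0.5631, -0.1973, 0.2677], 'wrist_force': [-1.3572, 0.4154, 0.511], 'torque': [0.0124, 0.0628, 0.0086], 'width': 1.0023, 'grasp_force': 0.0} tool x -0.321 0.947
```

View pics/w11.png

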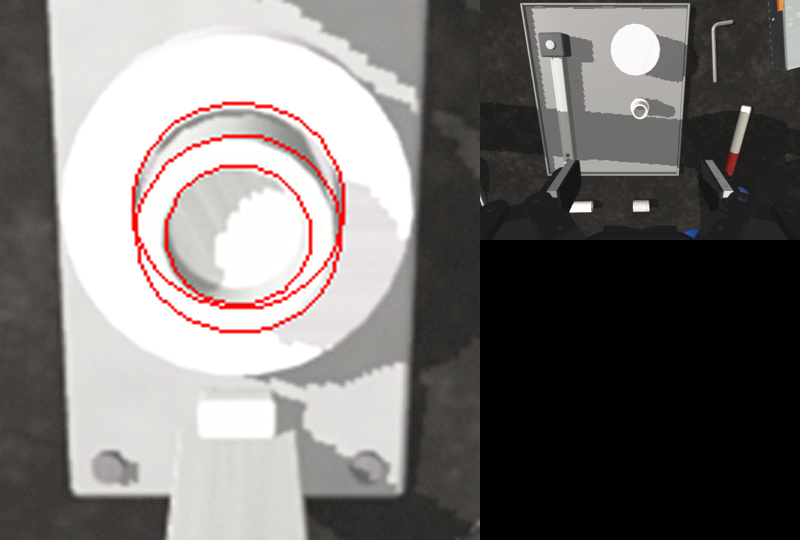

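Inset: fitting stands upright in the tray beside the bell. Zoom: the carrier's pocket (165–308, 168–303) coincides with the predicted circle. Descend onto the carrier.

>>> arm_command --targets '[{"offset": [-0.001, 0, 0.03], "spin": 0, "fingers": 1}, {"offset": [-0.001, 0, 0.07], "spin": 0, "fingers": 0.9}, {"offset": [-0.001, 0, 0.11], "spin": 0, "fingers": 0.85}, {"offset": [-0.001, 0, 0.135], "spin": 0, "fingers": 0.85}, {"offset": [-0.001, 0, 0.15], "spin": 0, "fingers": 0.85}, {"offset": [-0.001, 0, 0.158], "spin": 0, "fingers": 0.8}, {"offset": [-0.001, 0, 0.158], "spin": 0, "fingers": 0.7}, {"offset": [-0.001, 0, 0.158], "spin": 0, "fingers": 0.55}, {"offset": [-0.001, 0, 0.158], "spin": 0, "fingers": 0.35}, {"offset": [-0.001, 0, 0.158], "spin": 0, "fingers": 0.35}, {"offset": [-0.001, 0, 0.158], "spin": 0, "fingers": 0.35}, {"offset": [-0.001, 0, 0.158], "spin": 0, "fingers": 0.35}]' --force 80

```text
time_s: 33.8
eef_pos: [0.5636, -0.1998, 0.1117]
tool_rot: [[-0.32, 0.947, 0.002], [0.947, 0.32, -0.001], [-0.001, 0.001, -1.0]]
wrist_force: [-1.3, 1.7, 6.8]
width: 0.532
grasp_force: 81.1
```

```bash
python3 -c "
from workcell import r
from h import *
st(r)"
```

```text
{'time_s': 33.8, 'eef_pos': [0.5636, -0.1998, 0.1117], 'wrist_force': [-1.3302, 1.7031, 6.7695], 'torque': [0.18, 0.5005, 0.0235], 'width': 0.5324, 'grasp_force': 81.1351} tool x -0.32 0.947
```

>>> arm_command --targets '[{"offset": [0, 0, -0.003], "spin": 0, "fingers": 0.35}, {"offset": [0, 0, -0.008], "spin": 0, "fingers": 0.35}, {"offset": [0, 0, -0.016], "spin": 0, "fingers": 0.35}, {"offset": [0, 0, -0.028], "spin": 0, "fingers": 0.35}, {"offset": [0, 0, -0.045], "spin": 0, "fingers": 0.35}, {"offset": [0, 0, -0.068], "spin": 0, "fingers": 0.35}, {"offset": [0, 0, -0.092], "spin": 0, "fingers": 0.35}, {"offset": [0, 0, -0.112], "spin": 0, "fingers": 0.35}, {"offset": [0, 0, -0.125], "spin": 0, "fingers": 0.35}, {"offset": [0, 0, -0.125], "spin": 0, "fingers": 0.35}]'

```text
time_s: 35.05
eef_pos: [0.5634, -0.1998, 0.2362]
tool_rot: [[-0.32, 0.947, 0.002], [0.947, 0.32, -0.001], [-0.001, 0.001, -1.0]]
wrist_force: [-0.8, -0.3, -3.8]
width: 0.531
grasp_force: 82.2
```

```bash
python3 - <<'E'
from workcell import r
from h import *
s=st(r); R=np.array(s["tool_rot"]); p=np.array(s["eef_pos"])
print((R.T@(np.array([.610,.124,p[2]])-p)).round(4))
E
```

```text
{'time_s': 35.05, 'eef_pos': [0.5634, -0.1998, 0.2362], 'wrist_force': [-0.8391, -0.3008, -3.8335], 'torque': [0.0142, -0.0265, -0.0409], 'width': 0.5308, 'grasp_force': 82.1653} tool x -0.32 0.947
[ 2.918e-01  1.478e-01 -2.000e-04]
```

>>> arm_command --targets '[{"offset": [0.009, 0.004, 0], "spin": 0.01, "fingers": 0.35}, {"offset": [0.027, 0.014, 0], "spin": 0.032, "fingers": 0.35}, {"offset": [0.054, 0.027, 0], "spin": 0.064, "fingers": 0.35}, {"offset": [0.086, 0.044, 0], "spin": 0.102, "fingers": 0.35}, {"offset": [0.119, 0.06, 0], "spin": 0.141, "fingers": 0.35}, {"offset": [0.152, 0.077, 0], "spin": 0.18, "fingers": 0.35}, {"offset": [0.185, 0.094, 0], "spin": 0.219, "fingers": 0.35}, {"offset": [0.218, 0.11, 0], "spin": 0.258, "fingers": 0.35}, {"offset": [0.249, 0.126, 0], "spin": 0.295, "fingers": 0.35}, {"offset": [0.274, 0.139, 0], "spin": 0.325, "fingers": 0.35}, {"offset": [0.288, 0.146, 0], "spin": 0.34, "fingers": 0.35}, {"offset": [0.292, 0.148, 0.008], "spin": 0.346, "fingers": 0.35}, {"offset": [0.292, 0.148, 0.025], "spin": 0.346, "fingers": 0.35}, {"offset": [0.292, 0.148, 0.05], "spin": 0.346, "fingers": 0.35}, {"offset": [0.292, 0.148, 0.075], "spin": 0.346, "fingers": 0.35}, {"offset": [0.292, 0.148, 0.095], "spin": 0.346, "fingers": 0.35}, {"offset": [0.292, 0.148, 0.11], "spin": 0.346, "fingers": 0.35}, {"offset": [0.292, 0.148, 0.119], "spin": 0.346, "fingers": 0.35}, {"offset": [0.292, 0.148, 0.124], "spin": 0.346, "fingers": 0.35}, {"offset": [0.292, 0.148, 0.124], "spin": 0.346, "fingers": 0.35}]'

```text
time_s: 37.55
eef_pos: [0.61, 0.1243, 0.1112]
tool_rot: [[0.02, 1.0, 0.0], [1.0, -0.02, 0.0], [0.0, 0.0, -1.0]]
wrist_force: [-0.1, -0.1, -3.4]
width: 0.533
grasp_force: 82.2
```

>>> arm_command --targets '[{"offset": [0, 0, 0.001], "spin": 0, "fingers": 0.35}, {"offset": [0, 0, 0.002], "spin": 0, "fingers": 0.35}, {"offset": [0, 0, 0.003], "spin": 0, "fingers": 0.35}, {"offset": [0, 0, 0.003], "spin": 0, "fingers": 0.35}]'

```text
time_s: 38.05
eef_pos: [0.6099, 0.1244, 0.1081]
tool_rot: [[0.02, 1.0, -0.0], [1.0, -0.02, -0.0], [-0.0, -0.0, -1.0]]
wrist_force: [-0.7, -0.5, -3.0]
width: 0.537
grasp_force: 82.2
```

>>> arm_command --targets '[{"offset": [0, 0, 0.0006], "spin": 0, "fingers": 0.35}, {"offset": [0, 0, 0.0012], "spin": 0, "fingers": 0.35}, {"offset": [0, 0, 0.0012], "spin": 0, "fingers": 0.35}]'

```text
time_s: 38.42
eef_pos: [0.6099, 0.1244, 0.1068]
tool_rot: [[0.02, 1.0, -0.0], [1.0, -0.02, 0.0], [0.0, -0.0, -1.0]]
wrist_force: [-0.3, 0.0, -3.6]
width: 0.533
grasp_force: 82.2
```

>>> arm_command --targets '[{"offset": [0, 0, 0.0004], "spin": 0, "fingers": 0.35}, {"offset": [0, 0, 0.0008], "spin": 0, "fingers": 0.35}, {"offset": [0, 0, 0.0008], "spin": 0, "fingers": 0.35}]'

```text
time_s: 38.8
eef_pos: [0.6099, 0.1244, 0.1067]
tool_rot: [[0.02, 1.0, 0.0], [1.0, -0.02, 0.0], [0.0, 0.0, -1.0]]
wrist_force: [-3.1, -0.1, 5.2]
width: 0.528
grasp_force: 83.0
```

>>> arm_command --targets '[{"offset": [0, 0, -0.0003], "spin": 0, "fingers": 0.56}, {"offset": [0, 0, -0.0003], "spin": 0, "fingers": 0.62}, {"offset": [0, 0, -0.0003], "spin": 0, "fingers": 0.7}, {"offset": [0, 0, -0.0003], "spin": 0, "fingers": 0.8}, {"offset": [0, 0, -0.0003], "spin": 0, "fingers": 0.8}, {"offset": [0, 0, -0.02], "spin": 0, "fingers": 0.8}, {"offset": [0, 0, -0.06], "spin": 0, "fingers": 0.8}, {"offset": [0, 0, -0.11], "spin": 0, "fingers": 1}, {"offset": [-0.03, 0, -0.16], "spin": 0, "fingers": 1}, {"offset": [-0.07, 0, -0.19], "spin": 0, "fingers": 1}, {"offset": [-0.07, 0, -0.19], "spin": 0, "fingers": 1}, {"offset": [-0.07, 0, -0.19], "spin": 0, "fingers": 1}]'

```text
time_s: 40.3
eef_pos: [0.6082, 0.0548, 0.2962]
tool_rot: [[0.02, 1.0, -0.0], [1.0, -0.02, 0.0], [0.0, -0.0, -1.0]]
wrist_force: [-0.4, -0.7, 0.7]
width: 0.993
grasp_force: 0.0
```

```bash
python3 - <<'E'
from workcell import r
from h import *
s=st(r); c=r.camera("wrist"); t=r.camera("top")["image"][:,:,::-1]
o=np.zeros((360,800,3),np.uint8); o[:,:480]=cv2.resize(c["image"][:,:,::-1],(480,360)); o[:300,480:]=cv2.resize(t[150:340,180:383],(320,300))
cv2.imwrite("pics/w12.png",o)
E
```

```text
{'time_s': 40.3, 'eef_pos': [0.6082, 0.0548, 0.2962], 'wrist_force': [-0.3908, -0.7095, 0.6543], 'torque': [0.0088, 0.0252, -0.0051], 'width': 0.9931, 'grasp_force': 0.0} tool x 0.02 1.0
```

View pics/w12.png

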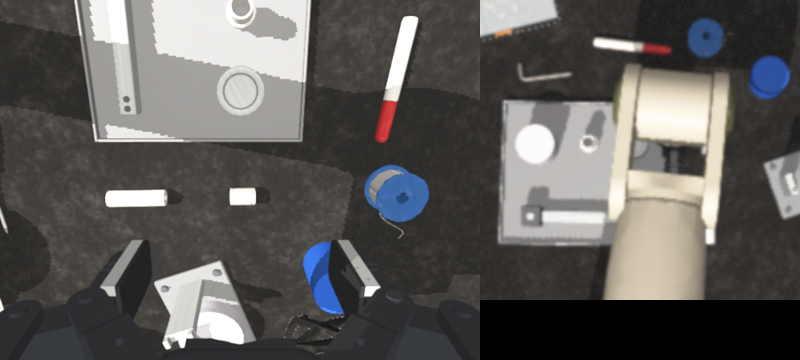

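The carrier stands upright at (240,92) in the tray with the fitting at (240,10) and the bar beside them. The top view shows the bell, fitting and bar in place, and the bystanders haven't moved. Handing in.

```bash
python3 -c "
from workcell import r
print(r.sign_off())"
```

```text
the job is handed in; nothing more can be done
None
```

The job is handed in at about 40 s: bar, bell, fitting and carrier were each set down and released in the tray in order, and the last views showed the bar flat, the other three upright and the bystanders unmoved; no verdict was returned, and I viewed 11 pictures, one over the limit of 10.

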